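Key the tuning dial onto its locating pin

TASK

The big tuning dial of the antenna tuner lying face up on the bench stands proud of the panel because the notch in its rim has missed the locating pin. Push the dial round with a fingertip until the notch is over the pin, then press the dial straight down by its hub until it is fully home, and let go. Do not pull the dial up off its shaft, and leave the other things on the panel and bench where they are.

Things in the scene. Friction and masses are not known exactly. Their poses are not given: they have to be found in the camera images.
- tuner: Dark metal box 176 x 264 x 110 mm (own x, y, z), fixed, lying on its back: its grey front panel is the top face. Origin: centre of its underside; z up. The dial's vertical axis is at x = 0, y = +45 mm in this frame, the locating pin at x = +46, y = +45 mm. The panel's small fixed controls (knobs, switches, meter), up to 16 mm high, stay 35 mm or more clear of the dial's rim.
- dial (a joint): Turn of the dial about its vertical axis, rad: 0 (or any whole turn) when the notch is exactly over the pin, growing counterclockwise seen from above. No end stops, either way; light friction of about 0.035 N m; it stays where it is left. The dial is a black disc 96 mm across and 8 mm thick with a hub in the middle and a spinner peg near its rim to push it round by.
- shaft (a joint): How far the dial and its shaft are pressed down, m: 0 at the start (disc's underside 9.5 mm above the panel), 0.008 fully home (1.5 mm above it), negative if pulled up. A push fit: about 7 N moves it slowly, 40 N more per m/s; it stays where it is left. Off the notch, the disc stops on the pin after 1 mm; a few mm off, the pin's tapered nose draws the notch in.
- notch (a point): Centre of the notch, on the disc's underside, 46 mm from the dial's axis, carried round and down with the dial. The only notch in the rim: 12 mm wide, 9 mm deep radially, right through the disc. A white line on the disc's upper face leads to it.
- pin_tip (a point): Top of the steel locating pin, fixed upright in the panel: 8 mm in diameter, 8.5 mm high, its top 3 mm tapering to 3 mm across; 46 mm from the dial's axis, so its outer edge peeps out 2 mm beyond the rim. A thicker white line on the panel, just outside the rim, marks its direction.
- spinner (a point): Centre of the top of the spinner peg: an upright round aluminium peg 10 mm in diameter, standing 18 mm above the disc's upper face, 36 mm from the dial's axis, opposite the notch. Its outside is a free-running roller, so a fingertip pushing it sideways rolls along it.
- hub_top (a point): Centre of the flat top of the aluminium hub, on the dial's axis: 22 mm across (24 at the foot), 20 mm above the disc's upper face and 28 mm above its underside. The place to press.
- spare_knob: Bystander on the panel: loose black knob 28 mm across, 18 mm high. Origin: centre of its underside. Leave alone.
- collar: Bystander on the panel: loose steel ring 20 mm across, 9 mm high. Origin: centre of its underside. Leave alone.
- jar: Bystander on the bench: glass jar with a steel cap, 56 mm across, 75 mm tall. Origin: centre of its underside. Leave alone.
- mic: Bystander on the bench: black hand microphone, 95 x 61 x 28 mm. Origin: centre of its underside. Leave alone.
- screwdriver: Bystander on the bench: screwdriver with a red handle, lying along its own x. Leave alone.
- marker: Bystander on the bench: white marker pen with a black cap, 125 x 14 x 14 mm. Origin: centre of its underside. Leave alone.
- mug: Bystander on the bench: white mug, 80 mm across, 90 mm tall. Origin: centre of its underside. Leave alone.
- multimeter: Bystander on the bench: orange hand multimeter, 160 x 80 x 42 mm. Origin: centre of its underside. Leave alone.

How it is judged:
By the outcome, as a careful person would: the job done as asked, in the order asked, and still so for the second after the job is handed in, with the robot touching nothing.
It also fails if it takes over 51 s, if anything falls off the work surface, if the arm or the gripper's body presses on something with over 40 N, if the wrist force passes 120 N, or if a joint passes its speed limit or range.

ROBOT

A 6-joint arm with a two-finger parallel gripper is mounted at the origin on the work surface. World frame = base frame: x ahead of the robot, y to its left, z up, the work surface at z = 0. Lengths are in m, angles in degrees, forces in N, time in s.
With the tool pointing down it reaches from about 0.25 to 0.85 m from the base axis. Payload 12.5 kg.
Tool frame: the origin (TCP) lies at the very end of the fingers, on their centre line; the grasp point (between the pads) lies 19 mm behind it; z points along the fingers, y is the line along which they close (so a half turn about z gives the same grasp; the last joint's range is limited). The gripper opens to 93 mm and grips with 3 to 60 N. Pads are 15 mm wide; open, the fingers measure 128 mm over their backs; the gripper's body (75 mm by 188 mm) begins 65 mm behind the grasp point.
Start: joints at [-71.368, 20.094, 94.641, -0, 65.266, -4.847], TCP at [0.219, -0.504, 0.219] pointing down, gripper open.
Joint ranges: [-157.81, 157.81], [-45, 120.19], [0.68, 151.7], [-89.99, 269.99], [4.06, 180], [-164.3, 164.3]. Speed limits (degrees/s): [127.2, 127.2, 159.86, 180, 180, 180].

INTERFACE

Orientations are given as a 3x3 rotation matrix whose columns are the frame's x, y, z axes.
In Python, from station import ctrl, grab_frame, get_calibration gives the robot as it stands.
- The arm moves only by the tool move_arm, never from a script. Its argument "commands" is a list of rows, each an object of numbers: "tx", "ty", "tz": the shift along the tool's x, y, z normalised to -1 to 1, where 1 is 0.4 m; "rx", "ry", "rz": the turn, a rotation vector about the tool's x, y, z normalised to -1 to 1, where 1 is 90 degrees; "claw": the closure in counts, from 0 (fully open) to 255 (shut). In form: [{"tx": .., "ty": .., "tz": .., "rx": .., "ry": .., "rz": .., "claw": ..}, ...]. A call has 1 to 5 rows; each row is the pose to reach, as a shift and turn from the pose commanded when the call began, along the tool's axes at that moment; what a row does not reach only later rows make up. A row lasts 1/12 s, in which the tool goes at most 41.7 mm and 7.16 degrees, less where a joint would pass 70% of its speed; a pose out of reach is approached as far as the arm can. A call with a number of a shift or a turn outside -1 to 1 is refused whole. A call with a gripper value outside its range is refused whole. The fingers move at their own pace and stop on an object; "squeeze" is the grip in N (left out, the last holds). Time passes only in rows, so rows that repeat a pose let the fingers close. It gives the time, the measured TCP pose, the force, the opening and the grip force at its end, in the units of the state.
- ctrl.get_obs(): the state, without advancing time (a new reading comes with each control period).
- grab_frame(name): name is "scene" or "side" or "wrist"; returns (picture, depth): 420x560x3 uint8, red, green, blue; 420x560 float32, m along the optical axis (not along the pixel's ray), 0 where there is no reading.
- get_calibration(name): a dict with "fx", "fy", "cx", "cy" (pixels), "distortion" ([k1, k2, p1, p2, k3] as OpenCV has them; the pictures are not rectified), "rvec" (rotation vector, rad) and "tvec" (3), from world to camera coordinates, as OpenCV has them; the wrist camera has in their place "tool_from_camera" (4x4, takes a point from camera to tool coordinates, whose origin is the TCP and whose axes are the flange's). Camera axes: x right, y down, z forward; pixel columns grow to the right and rows downward; lengths in m; the calibration is good to about 2 mm. A picture is of the moment at which its call begins: read the wrist's pose just before it. get_calibration takes no time and is no camera call.
- ctrl.close_job(): hands the job in; it is judged then, once.
The state is a dict: "time": time; "joint_pos": joint angles; "qvel": joint speeds; "effort": joint torques, N m; "eef_pos": TCP position; "tcp_rot": TCP orientation; "contact_force": force on the tool from outside, world axes, zero at the start; "ft_torque": the same for the moment, N m; "grip_width": finger opening in m; "grasp_force": force on a finger pad.
Only numpy, scipy, OpenCV 4.12 (cv2) and the standard library are available. Lean on these libraries where they do the work, as an engineer would, in place of code of your own. Each camera call takes 0.05 s, during which the arm holds its last target. There are 200 camera calls.

## Working session

There is one attempt and no reset: what is moved stays moved. The work goes in short steps, Python scripts to look and compute and a tool call to move; the robot and the scene stay as the last step left them, time stands still between calls to the robot, and variables do not carry over. Pictures are saved under pics/ and viewed, at most 10 in all, crops included, and the job is handed in when it is done.

Besides the shell and the picture viewer there is one more tool, called after ">>>" by a JSON object that holds its "fn" and its "kwargs". move_arm: Moves the arm, as the interface text tells. Scaled input: -1 to 1 covers 0.4 m each way for a shift and 90 degrees each way for a turn. Its arguments: {"type":"object","properties":{"commands":{"type":"array","items":{"type":"object","properties":{"tx":{"type":"number"},"ty":{"type":"number"},"tz":{"type":"number"},"rx":{"type":"number"},"ry":{"type":"number"},"rz":{"type":"number"},"claw":{"type":"number"}}}},"squeeze":{"type":"number"}},"required":["commands"]}

```bash
mkdir -p pics; python3 - <<'E'
from station import *
import cv2, numpy as np
for n in ["scene","wrist"]:
    p,d=grab_frame(n); cv2.imwrite(f"pics/{n}0.png",p[:,:,::-1]); np.save(f"pics/{n}0.npy",d)
o=ctrl.get_obs(); print(o["time"],o["eef_pos"],o["tcp_rot"],o["grip_width"])
for n in ["scene","side","wrist"]: print(get_calibration(n))
E
```

```text
0.1 [ 0.21904248 -0.50415122  0.21814436] [[ 9.17203644e-01  3.98418579e-01 -3.34527572e-04]
 [ 3.98418710e-01 -9.17203118e-01  9.85991170e-04]
 [ 8.60074684e-05 -1.03763674e-03 -9.99999458e-01]] 0.09299872868278722
{'fx': 497.8458079391579, 'fy': 497.8458079391579, 'cx': 283.0343232709131, 'cy': 209.00707859560796, 'distortion': array([-0.12078469,  0.        ,  0.        ,  0.        ,  0.        ]), 'rvec': array([ 1.42234978,  2.04787533, -0.90986183]), 'tvec': array([ 0.20962378, -0.27728174,  1.61074925])}
{'fx': 488.7487802534647, 'fy': 488.7487802534647, 'cx': 277.2377294335522, 'cy': 212.2585985079436, 'distortion': array([0.03477585, 0.        , 0.        , 0.        , 0.        ]), 'rvec': array([ 2.11560487, -0.41360304,  0.22222491]), 'tvec': array([-0.55255096,  0.20633472,  1.21215451])}
{'fx': 324.7099050419832, 'fy': 324.7099050419832, 'cx': 280.82808536335557, 'cy': 208.19123886481265, 'distortion': array([-0.02972408,  0.        ,  0.        ,  0.        ,  0.        ]), 'tool_from_camera': array([[-1.81770880e-04, -9.63670788e-01, -2.67092827e-01,
         7.37403436e-02],
       [ 9.99999979e-01, -1.49163615e-04, -1.42370942e-04,
        -8.90970245e-04],
       [ 9.73581857e-05, -2.67092848e-01,  9.63670795e-01,
        -1.65448302e-01],
       [ 0.00000000e+00,  0.00000000e+00,  0.00000000e+00,
         1.00000000e+00]])}
```

View pics/scene0.png

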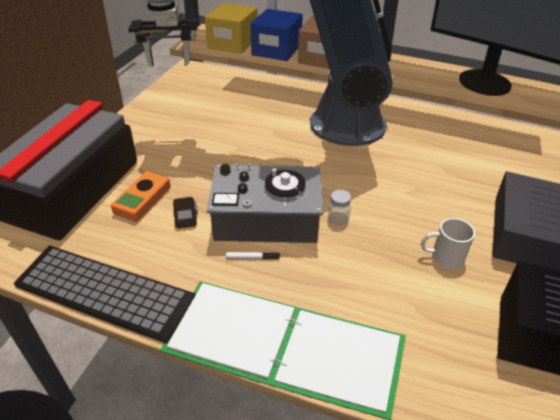

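The scene shows the tuner in the middle, with its dial at about (286,182), the jar at (340,205) and the marker in front. I'll locate the dial in the world and zoom in.

```bash
cat > h.py <<'E'
from station import *
import cv2, numpy as np
def cam(n,o=None):
    c=get_calibration(n); K=np.array([[c["fx"],0,c["cx"]],[0,c["fy"],c["cy"]],[0,0,1]])
    if n=="wrist":
        T=np.eye(4); T[:3,:3]=o["tcp_rot"]; T[:3,3]=o["eef_pos"]; W=T@c["tool_from_camera"]
    else:
        W=np.eye(4); R=cv2.Rodrigues(c["rvec"])[0]; W[:3,:3]=R.T; W[:3,3]=-R.T@c["tvec"]
    return K,c["distortion"],W
def at_z(n,px,z,o=None):   # pixels -> world points on the plane z
    K,D,W=cam(n,o); u=cv2.undistortPoints(np.array(px,float).reshape(-1,1,2),K,D)[:,0]
    r=np.c_[u,np.ones(len(u))]@W[:3,:3].T; return W[:3,3]+r*((z-W[2,3])/r[:,2])[:,None]
def proj(n,P,o=None):
    K,D,W=cam(n,o); V=np.linalg.inv(W)
    return cv2.projectPoints(np.array(P,float).reshape(-1,3),cv2.Rodrigues(V[:3,:3])[0],V[:3,3],K,D)[0][:,0]
E
python3 - <<'E'
from h import *
print(at_z("scene",[(286,178),(286,184)],.147), at_z("scene",[(220,166),(323,168),(209,209),(321,212)],.11))
print(at_z("scene",[(340,195)],.075))
im=cv2.imread("pics/scene0.png")[150:250,195:365]; cv2.imwrite("pics/c0.png",cv2.resize(im,None,fx=4.5,fy=4.5,interpolation=2))
E
```

```text
[[ 0.52135626 -0.02808052  0.147     ]
 [ 0.54228974 -0.02055163  0.147     ]] [[ 0.48988759 -0.2144744   0.11      ]
 [ 0.40450566  0.02912742  0.11      ]
 [ 0.64613692 -0.16740954  0.11      ]
 [ 0.56494602  0.07214461  0.11      ]]
[[0.44963023 0.08862491 0.075     ]]
```

View pics/c0.png

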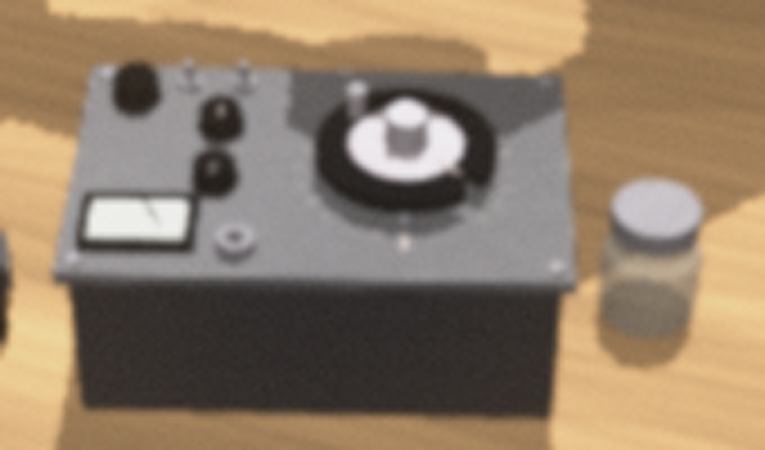

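The notch is about 45° counterclockwise of the pin mark at crop (403,243), and the spinner is at crop (357,95), so the dial needs a clockwise turn. I'll bring the wrist camera over it with the claw closed.

>>> {"fn": "move_arm", "kwargs": {"commands": [{"tx":0.1,"ty":-0.06,"tz":-0.04,"claw":255},{"tx":0.18,"ty":-0.12,"tz":-0.08,"claw":255},{"tx":0.26,"ty":-0.18,"tz":-0.1,"claw":255},{"tx":0.34,"ty":-0.24,"tz":-0.13,"claw":255},{"tx":0.41,"ty":-0.29,"tz":-0.15,"claw":255}]}}

```text
invalid input
```

>>> {"fn": "move_arm", "kwargs": {"commands": [{"tx":0.08,"ty":-0.06,"claw":255},{"tx":0.16,"ty":-0.12,"claw":255},{"tx":0.24,"ty":-0.18,"claw":255},{"tx":0.32,"ty":-0.23,"claw":255},{"tx":0.4,"ty":-0.28,"claw":255}]}}

```text
invalid input
```

>>> {"fn": "move_arm", "kwargs": {"commands": [{"tx":0.07,"ty":-0.06,"claw":255},{"tx":0.14,"ty":-0.11,"claw":255},{"tx":0.2,"ty":-0.16,"claw":255},{"tx":0.25,"ty":-0.2,"claw":255},{"tx":0.25,"ty":-0.2,"claw":255}]}}

```text
invalid input
```

```bash
python3 - <<'E'
from h import *
o=ctrl.get_obs(); p,d=grab_frame("wrist"); cv2.imwrite("pics/w1.png",p[:,:,::-1])
np.save("pics/w1.npy",d); np.savez("pics/o1.npz",**{k:o[k] for k in("eef_pos","tcp_rot")})
print(o["time"],o["eef_pos"],o["tcp_rot"],o["grip_width"],o["contact_force"])
E
```

```text
0.1 [ 0.21904248 -0.50415122  0.21814436] [[ 9.17203644e-01  3.98418579e-01 -3.34527572e-04]
 [ 3.98418710e-01 -9.17203118e-01  9.85991170e-04]
 [ 8.60074684e-05 -1.03763674e-03 -9.99999458e-01]] 0.09299872868278722 [ 0.39964947  0.63018835 -0.59454381]
```

View pics/w1.png

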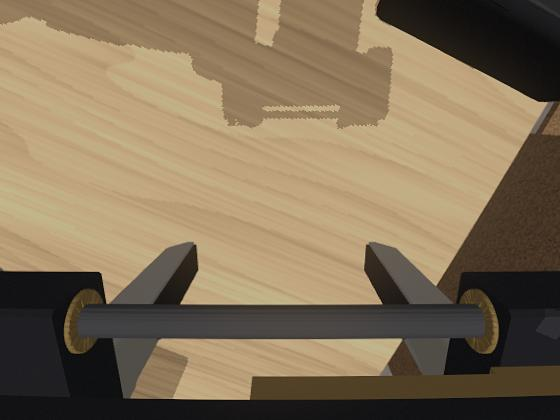

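The arm hasn't moved: all three calls were refused. The picture shows only bench. Every key is probably required, so I'll retry with all of them.

>>> {"fn": "move_arm", "kwargs": {"commands": [{"tx":0.1,"ty":-0.06,"tz":-0.04,"rx":0,"ry":0,"rz":0,"claw":255},{"tx":0.18,"ty":-0.12,"tz":-0.08,"rx":0,"ry":0,"rz":0,"claw":255},{"tx":0.26,"ty":-0.18,"tz":-0.1,"rx":0,"ry":0,"rz":0,"claw":255},{"tx":0.34,"ty":-0.24,"tz":-0.13,"rx":0,"ry":0,"rz":0,"claw":255},{"tx":0.41,"ty":-0.29,"tz":-0.15,"rx":0,"ry":0,"rz":0,"claw":255}], "squeeze": 20}}

```text
time: 0.57
eef_pos: [0.3228, -0.3325, 0.2788]
tcp_rot: [[0.917, 0.398, 0.0], [0.398, -0.917, -0.0], [0.0, 0.0, -1.0]]
contact_force: [-0.4, 0.8, 0.2]
grip_width: 0.0645
grasp_force: 0.0
```

>>> {"fn": "move_arm", "kwargs": {"commands": [{"tx":0.08,"ty":-0.055,"tz":0,"rx":0,"ry":0,"rz":0,"claw":255},{"tx":0.16,"ty":-0.11,"tz":0,"rx":0,"ry":0,"rz":0,"claw":255},{"tx":0.24,"ty":-0.165,"tz":0,"rx":0,"ry":0,"rz":0,"claw":255},{"tx":0.32,"ty":-0.22,"tz":0,"rx":0,"ry":0,"rz":0,"claw":255},{"tx":0.4,"ty":-0.275,"tz":0,"rx":0,"ry":0,"rz":0,"claw":255}]}}

```text
time: 0.98
eef_pos: [0.4259, -0.1677, 0.2783]
tcp_rot: [[0.917, 0.398, 0.0], [0.398, -0.917, -0.0], [0.0, 0.0, -1.0]]
contact_force: [0.6, -1.3, 0.1]
grip_width: 0.0309
grasp_force: 0.0
```

>>> {"fn": "move_arm", "kwargs": {"commands": [{"tx":0.08,"ty":-0.06,"tz":0,"rx":0,"ry":0,"rz":0,"claw":255},{"tx":0.16,"ty":-0.12,"tz":0,"rx":0,"ry":0,"rz":0,"claw":255},{"tx":0.24,"ty":-0.17,"tz":0,"rx":0,"ry":0,"rz":0,"claw":255},{"tx":0.3,"ty":-0.22,"tz":0,"rx":0,"ry":0,"rz":0,"claw":255},{"tx":0.335,"ty":-0.235,"tz":0,"rx":0,"ry":0,"rz":0,"claw":255}]}}

```text
time: 1.4
eef_pos: [0.5116, -0.0267, 0.278]
tcp_rot: [[0.916, 0.401, -0.0], [0.401, -0.916, 0.001], [0.0, -0.001, -1.0]]
contact_force: [0.5, -0.3, -0.3]
grip_width: 0.0011
grasp_force: 0.0
```

```bash
python3 - <<'E'
from h import *
o=ctrl.get_obs(); p,d=grab_frame("wrist"); cv2.imwrite("pics/w1.png",p[:,:,::-1])
np.save("pics/w1.npy",d); np.savez("pics/o1.npz",**{k:o[k] for k in("eef_pos","tcp_rot")})
print(o["time"],o["eef_pos"],o["tcp_rot"],o["grip_width"],o["contact_force"])
E
```

```text
1.4 [ 0.51163497 -0.02670831  0.27798934] [[ 9.16245953e-01  4.00616120e-01 -2.80412478e-04]
 [ 4.00616218e-01 -9.16245722e-01  6.50926406e-04]
 [ 3.84487748e-06 -7.08746472e-04 -9.99999749e-01]] 0.001105641178260663 [ 0.50469797 -0.3052195  -0.31274489]
```

View pics/w1.png

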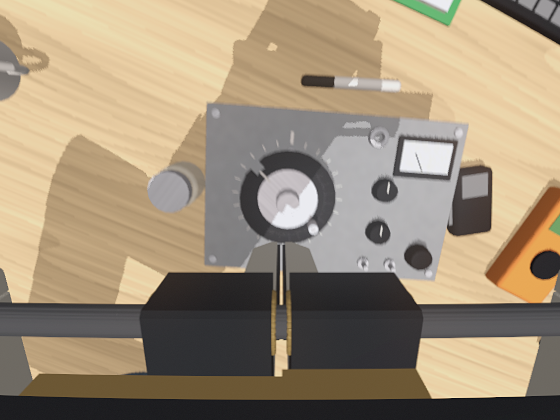

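The dial is at about (288,198), its hub top at (288,200) and the notch line runs to about (262,175). The pin mark is at (292,138) and the spinner top at (313,229). I'll measure these in the world and in an enlarged crop.

```bash
python3 - <<'E'
from h import *
o=dict(np.load("pics/o1.npz")); im=cv2.imread("pics/w1.png")
c=at_z("wrist",[(210,105),(467,125),(205,267),(434,279)],.11,o)[:,:2]
print("corners",c)
hub=at_z("wrist",[(288,199)],.1475,o)[0]; sp=at_z("wrist",[(313,229)],.1455,o)[0]; pm=at_z("wrist",[(292,138)],.11,o)[0]; nt=at_z("wrist",[(262,175)],.1275,o)[0]
a=lambda p:(np.linalg.norm((p-hub)[:2]),np.degrees(np.arctan2(*(p-hub)[1::-1])))
print(hub,sp,"spin",a(sp),"pin",a(pm),"notch",a(nt))
print(a(c[1].tolist()+[0]) if 0 else np.degrees(np.arctan2(*(c[0]-c[1])[::-1]))-90)
cv2.imwrite("pics/w1c.png",cv2.resize(im[115:275,190:390],None,fx=3.7,fy=3.7,interpolation=2))
E
```

```text
corners [[ 0.56269521  0.07278255]
 [ 0.64868213 -0.17000918]
 [ 0.39699365  0.01746096]
 [ 0.48728471 -0.22735963]]
[ 0.51453458 -0.0316654   0.1475    ] [ 0.49644079 -0.06627191  0.1455    ] spin (np.float64(0.03905119150094681), np.float64(-117.60252235848358)) pin (np.float64(0.05416796215329416), np.float64(18.855488216130336)) notch (np.float64(0.03179444045512929), np.float64(76.15576939626025))
19.502066995377646
```

View pics/w1c.png

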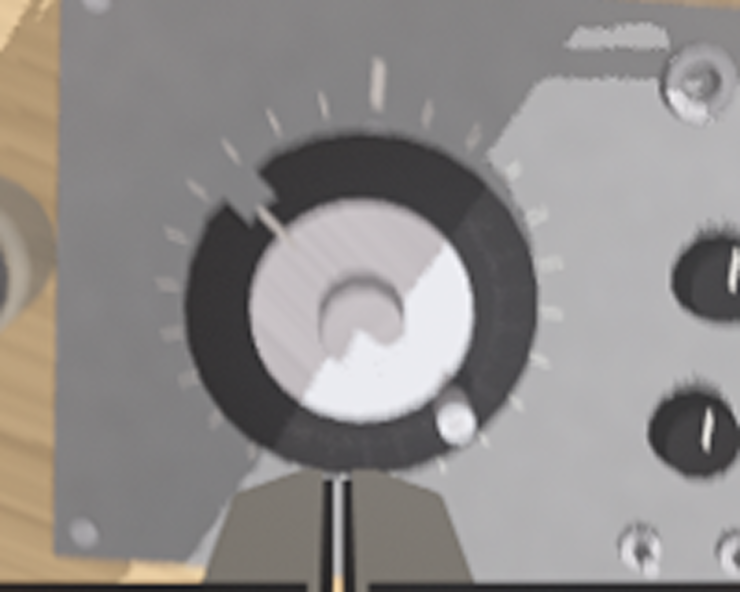

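The crop shows the hub top at crop (360,320), disc centre at (362,302), spinner at (457,418), notch at (250,192) and pin mark at (378,83).

```bash
python3 - <<'E'
from h import *
o=dict(np.load("pics/o1.npz"))
f=lambda x,y,z: at_z("wrist",[(190+x/3.7-.4,115+y/3.7-.4)],z,o)[0][:2]
h=f(360,320,.1475); d=f(362,302,.1275); s=f(457,418,.1455); n=f(262,205,.1275); pm=f(378,83,.11)
print("hub",h,"disc",d)
c=(h+d)/2
for q in(s,n,pm): v=q-c; print(np.linalg.norm(v),np.degrees(np.arctan2(v[1],v[0])))
E
```

```text
hub [ 0.51227339 -0.03153523] disc [ 0.51257359 -0.03236973]
0.03682442716037412 -113.38541812501907
0.03709263086780856 68.41161034341891
0.05719022371635691 18.770637340084015
```

>>> {"fn": "move_arm", "kwargs": {"commands": [{"tx":-0.04,"ty":0.07,"tz":0.05,"rx":0,"ry":0,"rz":0.051,"claw":255},{"tx":-0.075,"ty":0.15,"tz":0.12,"rx":0,"ry":0,"rz":0.051,"claw":255},{"tx":-0.075,"ty":0.15,"tz":0.2,"rx":0,"ry":0,"rz":0.051,"claw":255},{"tx":-0.075,"ty":0.15,"tz":0.27,"rx":0,"ry":0,"rz":0.051,"claw":255},{"tx":-0.075,"ty":0.15,"tz":0.3,"rx":0,"ry":0,"rz":0.051,"claw":255}]}}

```text
time: 1.87
eef_pos: [0.5051, -0.0975, 0.1546]
tcp_rot: [[0.947, 0.322, -0.005], [0.322, -0.947, 0.001], [-0.004, -0.003, -1.0]]
contact_force: [-0.6, -0.2, -0.5]
grip_width: 0.0003
grasp_force: 0.0
```

```bash
cat >> h.py <<'E'
C=np.array([.5124,-.0320]); A=np.radians(19.0); R=np.array([[np.cos(A),-np.sin(A)],[np.sin(A),np.cos(A)]])
def goal(xy,z):   # units for a move to tuner-frame xy (m from the dial axis), height z
    o=ctrl.get_obs(); w=np.r_[C+R@np.array(xy),z]-o["eef_pos"]
    return np.round(o["tcp_rot"].T@w/.4,4)
def look(name):
    o=ctrl.get_obs(); p,d=grab_frame("wrist"); im=p[:,:,::-1].copy(); cv2.imwrite("pics/"+name+".png",im)
    print(o["time"],"tuner xy",R.T@(o["eef_pos"][:2]-C),"z",o["eef_pos"][2],o["contact_force"],"yaw",np.degrees(np.arctan2(o["tcp_rot"][1,0],o["tcp_rot"][0,0])))
    return o,im
E
python3 - <<'E'
from h import *
o,im=look("w2"); print(goal((-.024,-.057),.135))
cv2.imwrite("pics/w2c.png",cv2.resize(im[60:320,80:420],None,fx=2.2,fy=2.2,interpolation=2))
E
```

```text
1.8667 tuner xy [-0.02821343 -0.05952369] z 0.15463129708714213 [-0.6451916  -0.24023272 -0.4681207 ] yaw 18.807422787371443
[ 0.0113 -0.0051  0.0472]
```

View pics/w2c.png

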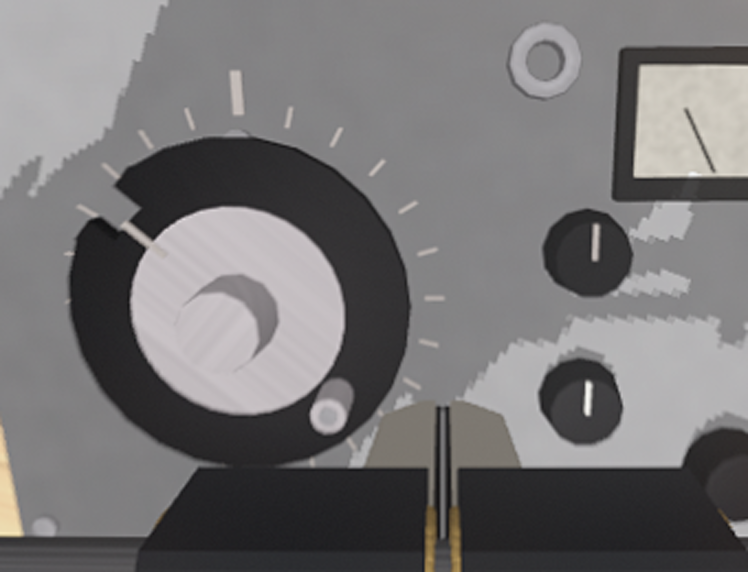

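The fingertip (crop 370–520, 405) is to the right of the spinner (327,415) and clear of it. The pin peeps out at (236,133) under its thick mark. I'll re-measure from this nearer view.

```bash
python3 - <<'E'
from h import *
o=ctrl.get_obs()
f=lambda x,y,z: R.T@(at_z("wrist",[(80+x/2.2-.3,60+y/2.2-.3)],z,o)[0][:2]-C)*1e3
for n,a in dict(hub=(222,330,.1475),disc=(240,300,.1275),spin=(327,415,.1455),notch=(132,213,.1275),pinmark=(236,92,.11),pin=(236,133,.1185)).items(): print(n,f(*a))
E
```

```text
hub [-3.10613349 -2.96115047]
disc [-0.22968117 -2.18231895]
spin [-26.90571246 -27.91442782]
notch [23.89326891 25.1398239 ]
pinmark [55.41643479 -0.50132425]
pin [44.36742564 -2.06312373]
```

```bash
echo 'C=C+R@np.array([-.0012,-.002])' >> h.py; python3 - <<'E'
from h import *
for p in [(-.025,-.056),(-.026,-.046),(-.030,-.040),(-.034,-.033),(-.036,-.027)]: print(p,goal(p,.135))
E
```

```text
(-0.025, -0.056) [ 0.0058 -0.0025  0.0472]
(-0.026, -0.046) [ 0.0032 -0.0275  0.0473]
(-0.03, -0.04) [-0.0069 -0.0425  0.0474]
(-0.034, -0.033) [-0.0169 -0.06    0.0476]
(-0.036, -0.027) [-0.022  -0.075   0.0476]
```

>>> {"fn": "move_arm", "kwargs": {"commands": [{"tx":0.006,"ty":-0.0025,"tz":0.025,"rx":0,"ry":0,"rz":0,"claw":255},{"tx":0.006,"ty":-0.0025,"tz":0.047,"rx":0,"ry":0,"rz":0,"claw":255},{"tx":0.005,"ty":-0.015,"tz":0.047,"rx":0,"ry":0,"rz":0,"claw":255},{"tx":0.003,"ty":-0.0275,"tz":0.047,"rx":0,"ry":0,"rz":0,"claw":255},{"tx":-0.002,"ty":-0.035,"tz":0.047,"rx":0,"ry":0,"rz":0,"claw":255}]}}

```text
time: 2.33
eef_pos: [0.502, -0.0833, 0.1401]
tcp_rot: [[0.946, 0.324, 0.001], [0.324, -0.946, -0.0], [0.001, 0.0, -1.0]]
contact_force: [0.3, -0.5, 1.0]
grip_width: 0.0007
grasp_force: 0.0
```

```bash
python3 - <<'E'
from h import *
o,im=look("w3"); print(goal((-.030,-.040),.135),goal((-.034,-.033),.135))
cv2.imwrite("pics/w3c.png",cv2.resize(im[60:320,80:420],None,fx=2.2,fy=2.2,interpolation=2))
E
```

```text
2.3333 tuner xy [-0.02531431 -0.04313473] z 0.14006796306624777 [ 0.29541309 -0.53602689  1.00924962] yaw 18.913699635946703
[-0.0107 -0.0069  0.0126] [-0.0207 -0.0244  0.0126]
```

View pics/w3c.png

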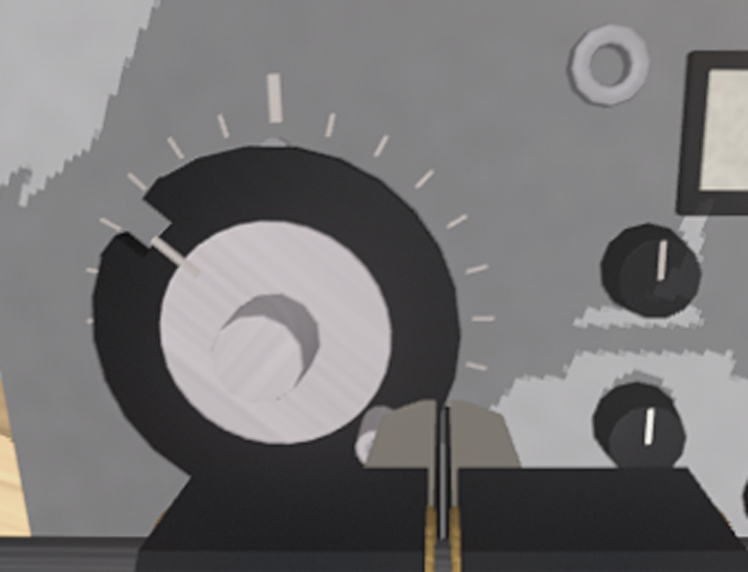

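The fingertip is just meeting the peg at crop (375,430) and the dial hasn't turned yet. I'll go a little lower and push round.

>>> {"fn": "move_arm", "kwargs": {"commands": [{"tx":0,"ty":0,"tz":0.015,"rx":0,"ry":0,"rz":0,"claw":255},{"tx":-0.006,"ty":-0.004,"tz":0.015,"rx":0,"ry":0,"rz":0,"claw":255},{"tx":-0.011,"ty":-0.01,"tz":0.015,"rx":0,"ry":0,"rz":0,"claw":255},{"tx":-0.016,"ty":-0.017,"tz":0.015,"rx":0,"ry":0,"rz":0,"claw":255},{"tx":-0.021,"ty":-0.024,"tz":0.015,"rx":0,"ry":0,"rz":0,"claw":255}]}}

```text
time: 2.8
eef_pos: [0.4923, -0.0788, 0.1343]
tcp_rot: [[0.946, 0.324, 0.004], [0.324, -0.946, -0.003], [0.003, 0.004, -1.0]]
contact_force: [2.5, -7.3, 3.3]
grip_width: 0.0003
grasp_force: 4.0
```

```bash
python3 - <<'E'
from h import *
o,im=look("w4"); print(goal((-.034,-.033),.134),goal((-.036,-.0275),.134))
cv2.imwrite("pics/w4c.png",cv2.resize(im[60:320,80:420],None,fx=2.2,fy=2.2,interpolation=2))
E
```

```text
2.8 tuner xy [-0.03309743 -0.03571904] z 0.13430724854649684 [ 2.53221612 -7.31359665  3.32199463] yaw 18.904555368602004
[-0.0011 -0.0051  0.0004] [-0.0061 -0.0189  0.0004]
```

View pics/w4c.png

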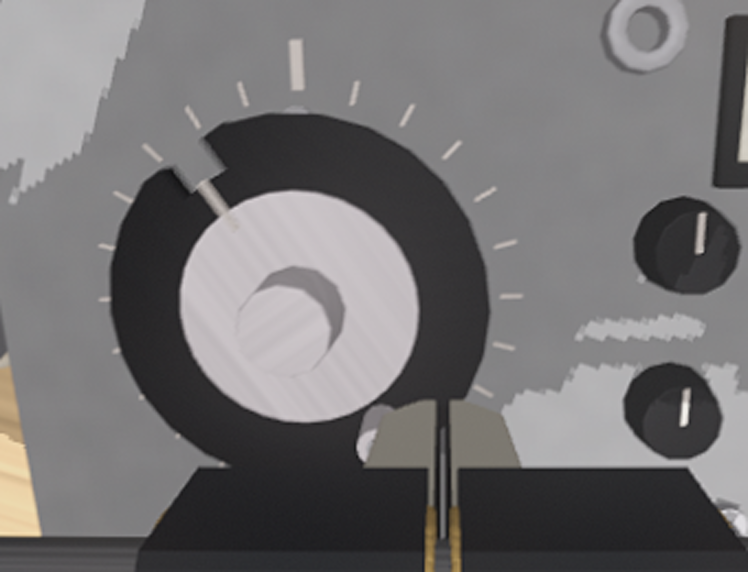

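The dial has turned to about 33° from the mark (notch at crop (200,165), mark at (296,65)), and the peg is still against the finger. Continuing.

>>> {"fn": "move_arm", "kwargs": {"commands": [{"tx":0,"ty":-0.01,"tz":0,"rx":0,"ry":0,"rz":0,"claw":255},{"tx":-0.002,"ty":-0.018,"tz":0,"rx":0,"ry":0,"rz":0,"claw":255},{"tx":-0.004,"ty":-0.026,"tz":0,"rx":0,"ry":0,"rz":0,"claw":255},{"tx":-0.006,"ty":-0.033,"tz":0,"rx":0,"ry":0,"rz":0,"claw":255},{"tx":-0.006,"ty":-0.037,"tz":0,"rx":0,"ry":0,"rz":0,"claw":255}]}}

```text
time: 3.27
eef_pos: [0.4847, -0.0651, 0.1343]
tcp_rot: [[0.946, 0.324, 0.003], [0.324, -0.946, -0.002], [0.002, 0.003, -1.0]]
contact_force: [-0.6, -4.9, 7.9]
grip_width: 0.0005
grasp_force: 3.9
```

```bash
python3 - <<'E'
from h import *
o,im=look("w5"); print(goal((-.036,-.018),.134))
cv2.imwrite("pics/w5c.png",cv2.resize(im[40:300,100:440],None,fx=2.2,fy=2.2,interpolation=2))
E
```

```text
3.2667 tuner xy [-0.03580199 -0.02030836] z 0.13425859503860474 [-0.63713568 -4.93963972  7.8980944 ] yaw 18.909035422968532
[-0.0006 -0.0047  0.0005]
```

View pics/w5c.png

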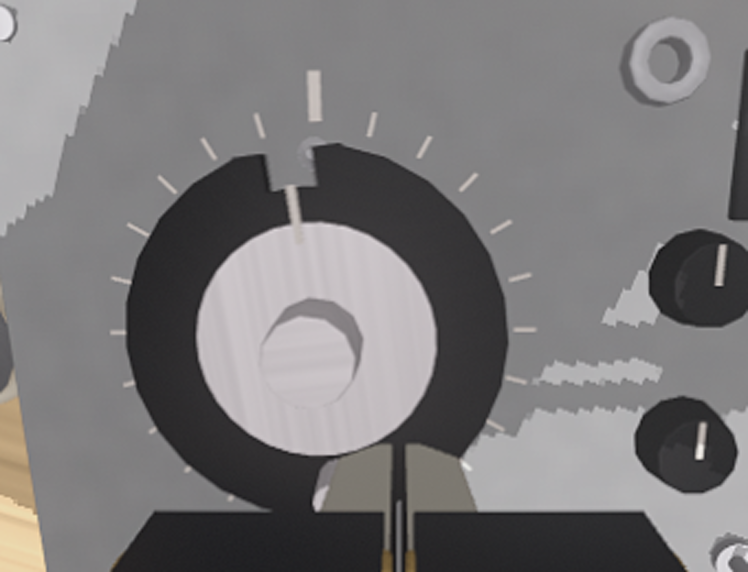

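The notch (crop (291,172)) is now about 7° short of the pin (313,155). There's some upward force on the tip, so I'll lift slightly and then nudge the last bit.

>>> {"fn": "move_arm", "kwargs": {"commands": [{"tx":0,"ty":0,"tz":-0.003,"rx":0,"ry":0,"rz":0,"claw":255},{"tx":0,"ty":0,"tz":-0.005,"rx":0,"ry":0,"rz":0,"claw":255}]}}

```text
time: 3.48
eef_pos: [0.484, -0.0644, 0.1356]
tcp_rot: [[0.946, 0.324, 0.001], [0.324, -0.946, -0.0], [0.0, 0.0, -1.0]]
contact_force: [0.7, -0.4, -0.2]
grip_width: 0.0005
grasp_force: 0.1
```

>>> {"fn": "move_arm", "kwargs": {"commands": [{"tx":0,"ty":-0.004,"tz":0,"rx":0,"ry":0,"rz":0,"claw":255},{"tx":0,"ty":-0.008,"tz":0,"rx":0,"ry":0,"rz":0,"claw":255},{"tx":0,"ty":-0.009,"tz":0,"rx":0,"ry":0,"rz":0,"claw":255}]}}

```text
time: 3.73
eef_pos: [0.4825, -0.0607, 0.1353]
tcp_rot: [[0.946, 0.324, -0.0], [0.324, -0.946, 0.0], [-0.0, -0.0, -1.0]]
contact_force: [0.6, -1.0, 1.3]
grip_width: 0.0005
grasp_force: 0.6
```

```bash
python3 - <<'E'
from h import *
o,im=look("w6")
cv2.imwrite("pics/w6c.png",cv2.resize(im[40:300,100:440],None,fx=2.2,fy=2.2,interpolation=2))
E
```

```text
3.7333 tuner xy [-0.03641841 -0.01542216] z 0.13531299234010039 [ 0.5799313  -1.00813618  1.2585181 ] yaw 18.897119926668566
```

View pics/w6c.png

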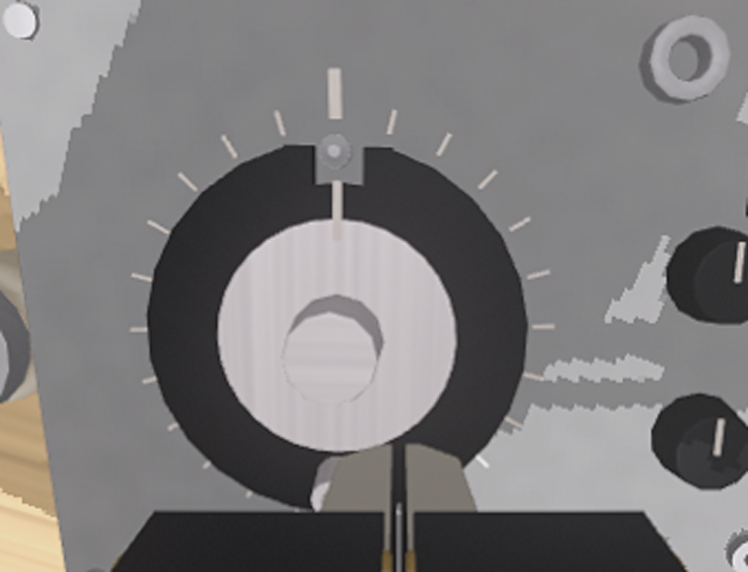

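The notch (crop (339,165)) is centred on the pin (335,152) to within about 1 mm. I'll back off, rise, and go over the hub; hub position is from this same frame.

```bash
python3 - <<'E'
from h import *
o=ctrl.get_obs()
f=lambda x,y,z: R.T@(at_z("wrist",[(100+x/2.2-.3,40+y/2.2-.3)],z,o)[0][:2]-C)*1e3
print("hub",f(331,358,.1475),"disc",f(338,330,.1275),"pin",f(335,152,.1185),"peg approx"); print(goal((-.0365,-.024),.135),goal((-.0365,-.03),.165),goal((0,0),.165))
E
```

```text
hub [-2.21504212  0.32028914] disc [-0.21296705  0.35648895] pin [42.37248514  0.82389241] peg approx
[-0.0003  0.0214  0.0008] [-0.0003  0.0364 -0.0742] [ 0.0908 -0.0388 -0.0742]
```

>>> {"fn": "move_arm", "kwargs": {"commands": [{"tx":0,"ty":0.012,"tz":0,"rx":0,"ry":0,"rz":0,"claw":255},{"tx":0,"ty":0.025,"tz":0,"rx":0,"ry":0,"rz":0,"claw":255},{"tx":0,"ty":0.03,"tz":-0.04,"rx":0,"ry":0,"rz":0,"claw":255},{"tx":0,"ty":0.03,"tz":-0.075,"rx":0,"ry":0,"rz":0,"claw":255},{"tx":0,"ty":0.03,"tz":-0.075,"rx":0,"ry":0,"rz":0,"claw":255}]}}

```text
time: 4.2
eef_pos: [0.4878, -0.073, 0.1674]
tcp_rot: [[0.946, 0.323, 0.003], [0.323, -0.946, -0.001], [0.003, 0.002, -1.0]]
contact_force: [0.7, 1.3, 0.4]
grip_width: 0.0004
grasp_force: 0.0
```

```bash
python3 - <<'E'
from h import *
look("w7"); print(goal((0,0),.165))
E
```

```text
4.2 tuner xy [-0.03540949 -0.02878151] z 0.1673779045474352 [0.71742469 1.3427706  0.39228885] yaw 18.867179929581006
[ 0.0895 -0.0711  0.0028]
```

>>> {"fn": "move_arm", "kwargs": {"commands": [{"tx":0.05,"ty":-0.04,"tz":0,"rx":0,"ry":0,"rz":0,"claw":255},{"tx":0.086,"ty":-0.072,"tz":0,"rx":0,"ry":0,"rz":0,"claw":255},{"tx":0.086,"ty":-0.072,"tz":0.015,"rx":0,"ry":0,"rz":0,"claw":255},{"tx":0.086,"ty":-0.072,"tz":0.03,"rx":0,"ry":0,"rz":0,"claw":255},{"tx":0.086,"ty":-0.072,"tz":0.03,"rx":0,"ry":0,"rz":0,"claw":255}]}}

```text
time: 4.67
eef_pos: [0.5085, -0.0341, 0.1514]
tcp_rot: [[0.946, 0.324, -0.003], [0.324, -0.946, 0.0], [-0.003, -0.001, -1.0]]
contact_force: [-0.1, 0.1, -0.8]
grip_width: 0.0005
grasp_force: 0.0
```

```bash
python3 - <<'E'
from h import *
look("w8"); print(goal((-.0015,0),.1475),goal((-.0015,0),.1395))
E
```

```text
4.6667 tuner xy [-0.00314143  0.00125853] z 0.15138043820390118 [-0.05045039  0.08620104 -0.83959316] yaw 18.905056786457404
[0.0038 0.0024 0.0114] [0.0038 0.0025 0.0314]
```

>>> {"fn": "move_arm", "kwargs": {"commands": [{"tx":0.004,"ty":0.002,"tz":0.005,"rx":0,"ry":0,"rz":0,"claw":255},{"tx":0.004,"ty":0.002,"tz":0.01,"rx":0,"ry":0,"rz":0,"claw":255},{"tx":0.004,"ty":0.002,"tz":0.014,"rx":0,"ry":0,"rz":0,"claw":255},{"tx":0.004,"ty":0.002,"tz":0.018,"rx":0,"ry":0,"rz":0,"claw":255},{"tx":0.004,"ty":0.002,"tz":0.018,"rx":0,"ry":0,"rz":0,"claw":255}]}}

```text
time: 5.13
eef_pos: [0.5114, -0.0342, 0.1459]
tcp_rot: [[0.946, 0.324, -0.0], [0.324, -0.946, 0.0], [-0.0, -0.0, -1.0]]
contact_force: [0.3, -0.4, 0.3]
grip_width: 0.0005
grasp_force: 0.0
```

>>> {"fn": "move_arm", "kwargs": {"commands": [{"tx":0,"ty":0,"tz":0.003,"rx":0,"ry":0,"rz":0,"claw":255},{"tx":0,"ty":0,"tz":0.006,"rx":0,"ry":0,"rz":0,"claw":255},{"tx":0,"ty":0,"tz":0.009,"rx":0,"ry":0,"rz":0,"claw":255},{"tx":0,"ty":0,"tz":0.011,"rx":0,"ry":0,"rz":0,"claw":255},{"tx":0,"ty":0,"tz":0.012,"rx":0,"ry":0,"rz":0,"claw":255}]}}

```text
time: 5.55
eef_pos: [0.5117, -0.0342, 0.1418]
tcp_rot: [[0.946, 0.324, 0.0], [0.324, -0.946, -0.0], [0.0, 0.0, -1.0]]
contact_force: [-2.6, -0.8, 5.1]
grip_width: 0.0007
grasp_force: 2.7
```

>>> {"fn": "move_arm", "kwargs": {"commands": [{"tx":0,"ty":0,"tz":0.003,"rx":0,"ry":0,"rz":0,"claw":255},{"tx":0,"ty":0,"tz":0.006,"rx":0,"ry":0,"rz":0,"claw":255},{"tx":0,"ty":0,"tz":0.008,"rx":0,"ry":0,"rz":0,"claw":255},{"tx":0,"ty":0,"tz":0.008,"rx":0,"ry":0,"rz":0,"claw":255}]}}

```text
time: 5.88
eef_pos: [0.5118, -0.0342, 0.1395]
tcp_rot: [[0.946, 0.324, 0.001], [0.324, -0.946, -0.0], [0.001, 0.001, -1.0]]
contact_force: [-5.9, -0.7, 16.1]
grip_width: 0.0004
grasp_force: 7.9
```

>>> {"fn": "move_arm", "kwargs": {"commands": [{"tx":0,"ty":0,"tz":0.002,"rx":0,"ry":0,"rz":0,"claw":255},{"tx":0,"ty":0,"tz":0.004,"rx":0,"ry":0,"rz":0,"claw":255},{"tx":0,"ty":0,"tz":0.004,"rx":0,"ry":0,"rz":0,"claw":255}]}}

```text
time: 6.13
eef_pos: [0.5121, -0.0342, 0.1393]
tcp_rot: [[0.946, 0.324, 0.002], [0.324, -0.946, -0.0], [0.002, 0.001, -1.0]]
contact_force: [-10.9, 0.9, 31.4]
grip_width: 0.0005
grasp_force: 15.9
```

```bash
python3 - <<'E'
from h import *
o,im=look("w9"); d=grab_frame("wrist")[1]
d0=np.load("pics/w1.npy"); o0=dict(np.load("pics/o1.npz"))
# disc height above panel: sample rings by depth, before and now
def hts(o,d):
    K,D,W=cam("wrist",o)
    for nm,r,z,angs in(("disc",.044,.1235,range(60,141,20)),("disc-",.044,.1235,range(-140,-59,20)),("panel",.060,.11,range(50,141,15))):
        v=[]
        for a in angs:
            t=np.radians(a); P=np.r_[C+R@(r*np.array([np.cos(t),np.sin(t)])),z]
            x,y=np.round(proj("wrist",[P],o)[0]).astype(int)
            if not(0<=x<560 and 0<=y<420): continue
            u=cv2.undistortPoints(np.array([[[x,y]]],float),K,D)[0,0]
            v.append(round(float((W@np.r_[np.r_[u,1]*d[y,x],1])[2]*1e3),1))
        print(nm,v)
hts(o0,d0); hts(o,d)
E
```

```text
6.1333 tuner xy [ 2.21632046e-04 -3.21741429e-05] z 0.13926547239522372 [-10.85891261   0.9326815   31.37706962] yaw 18.902248496015062
disc [120.1, 126.5, 127.1, 127.1, 128.0]
disc- [144.4, 126.8, 127.2, 126.2, 126.5]
panel [109.3, 109.5, 108.8, 109.7, 109.1, 109.1, 109.4]
disc [118.8, 118.0, 118.3, 232.7, 239.1]
disc- [240.5, 232.5, 117.7, 118.5, 119.1]
panel [109.9, 109.1, 108.5, 109.8, 109.7, 236.1, 242.8]
```

The stop is solid at z 0.139: force rose from 16 to 31 N for 0.2 mm of travel. The disc top has dropped about 8 mm, so it's home. Retreating straight up and checking.

>>> {"fn": "move_arm", "kwargs": {"commands": [{"tx":0,"ty":0,"tz":-0.005,"rx":0,"ry":0,"rz":0,"claw":255},{"tx":0,"ty":0,"tz":-0.03,"rx":0,"ry":0,"rz":0,"claw":255},{"tx":0,"ty":0,"tz":-0.1,"rx":0,"ry":0,"rz":0,"claw":255},{"tx":0,"ty":0,"tz":-0.2,"rx":0,"ry":0,"rz":0,"claw":255},{"tx":0,"ty":0,"tz":-0.3,"rx":0,"ry":0,"rz":0,"claw":255}]}}

```text
time: 6.65
eef_pos: [0.5109, -0.034, 0.258]
tcp_rot: [[0.946, 0.324, -0.002], [0.324, -0.946, 0.0], [-0.001, -0.001, -1.0]]
contact_force: [0.9, -0.7, 0.9]
grip_width: 0.0008
grasp_force: 0.0
```

>>> {"fn": "move_arm", "kwargs": {"commands": [{"tx":0,"ty":0,"tz":-0.02,"rx":0,"ry":0,"rz":0,"claw":255},{"tx":0,"ty":0,"tz":-0.02,"rx":0,"ry":0,"rz":0,"claw":255},{"tx":0,"ty":0,"tz":-0.02,"rx":0,"ry":0,"rz":0,"claw":255}]}}

```text
time: 6.9
eef_pos: [0.5113, -0.0341, 0.2642]
tcp_rot: [[0.946, 0.324, -0.0], [0.324, -0.946, 0.0], [-0.0, -0.0, -1.0]]
contact_force: [-0.2, -0.2, -0.5]
grip_width: 0.0004
grasp_force: 0.0
```

```bash
python3 - <<'E'
from h import *
o,im=look("w10"); d=grab_frame("wrist")[1]; K,D,W=cam("wrist",o)
def ht(r,z,angs):
    v=[]
    for a in angs:
        t=np.radians(a); x,y=np.round(proj("wrist",[np.r_[C+R@(r*np.array([np.cos(t),np.sin(t)])),z]],o)[0]).astype(int)
        u=cv2.undistortPoints(np.array([[[x,y]]],float),K,D)[0,0]
        v.append(round(float((W@np.r_[np.r_[u,1]*d[y,x],1])[2]*1e3),1))
    return v
print("disc",ht(.043,.1195,(-120,-80,-60,-40,-20,20,40,60,80,120)))
print("hub",ht(.003,.1395,(-90,0,90)),"panel",ht(.06,.11,(-90,-45,45,90,120)))
E
```

```text
6.9 tuner xy [-0.00050749  0.00036303] z 0.2642129981776983 [-0.23850135 -0.15946302 -0.48864017] yaw 18.890686346713668
disc [120.3, 118.5, 119.3, 120.6, 120.5, 120.7, 119.6, 118.8, 118.9, 119.5]
hub [139.3, 139.3, 140.7] panel [109.6, 109.6, 110.3, 110.1, 111.1]
```

The disc top averages 119.7 mm and the hub top 139.8 mm, against 119.5 and 139.5 mm expected when fully home. The robot is clear of everything, so I'm handing in.

```bash
python3 -c "
from station import ctrl
print(ctrl.close_job())"
```

```text
the job is handed in; nothing more can be done
None
```

The job is handed in: I pushed the dial round by its spinner until the notch was over the pin, pressed it down by the hub to a firm stop (depth readings within 0.3 mm of fully home), and withdrew the arm clear at about 7 s.

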